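Pin the lens press shut on a cap lamp

ROBOT

A 6-joint arm with a two-finger parallel gripper is mounted at the origin on the work surface. World frame = base frame: x ahead of the robot, y to its left, z up, the work surface at z = 0. Lengths are in m, angles in rad, forces in N, time in s.
With the tool pointing down it reaches from about 0.2 to 0.875 m from the base axis. Payload 3.4 kg.
Tool frame: the origin (TCP) lies midway between the tips of the shut fingers; the grasp point (between the pads) lies robot.pinch_z behind it (robot.pinch_z is the distance from the TCP to the grasp point, in m); z points along the fingers, x is the direction in which the jaws open and shut, and the axes are right-handed (so a half turn about z gives the same grasp; the last joint's range is limited). The gripper opens to 94 mm and grips with 3 to 60 N. Pads are 16 mm wide; open, the fingers measure 119 mm over their backs; the gripper's body (75 mm by 177 mm) begins 78 mm behind the grasp point.
Start: joints at [-1.384, 0.276, 1.505, -0, 1.361, -0.121], TCP at [0.174, -0.548, 0.174] pointing down, gripper open.
Joint ranges: [-2.89, 2.89], [-0.75, 2.08], [0.22, 2.7], [-1.18, 4.32], [0.11, 2.71], [-2.7, 2.7]. Speed limits (rad/s): [2.57, 2.57, 3.14, 3.14, 3.14, 3.14].

INTERFACE

Orientations are given as a unit quaternion [x, y, z, w].
In Python, from plant import robot, vision, sign_off, spotter gives the robot as it stands.
- The arm moves only by the tool apply_moves, never from a script. Its argument "increments" is a list that holds one entry, the list of rows, each a list of 5 numbers: the closure, from 0 (fully open) to 1 (shut), then the shift along the tool's x, y, z in cm, then the turn about the tool's z in degrees. In form: [[[hand, x, y, z, twist], ...]]. A call has 1 to 20 rows; each row is the pose to reach, as a shift and turn from the pose measured when the call began, along the tool's axes at that moment; what a row does not reach only later rows make up. A row lasts 1/10 s, in which the tool goes at most 50 mm and 8.59 degrees, less where a joint would pass 70% of its speed; a pose out of reach is approached as far as the arm can. A call with a gripper value outside its range is refused whole. The fingers move at their own pace and stop on an object; the grip force is fixed at half the most. Time passes only in rows, so rows that repeat a pose let the fingers close. It gives the time, the measured TCP pose, the force and the opening at its end, in the units of the state.
- robot.get_state(): the state, without advancing time (a new reading comes with each control period).
- vision.get_image(name): name is "scene" or "top"; returns the picture (384x512x3 uint8, blue, green, red); there is no depth.
- vision.calibration(name): a dict with "fx", "fy", "cx", "cy" (pixels), "cam_to_world" (4x4, takes a point from camera to world coordinates). Camera axes: x right, y down, z forward; pixel columns grow to the right and rows downward; lengths in m; the calibration is good to about 2 mm. A picture is of the moment at which its call begins. calibration takes no time and is no camera call.
- sign_off(): hands the job in, once; it reports no verdict.
Trained networks look in the newest picture that a camera, given by its name, has taken for a name from the list of things; names that differ only in an ending like _2 or _b are one class to them, and where a whole thing is asked for, a point or a joint stands for the part that bears it (a point fixed in the world has none). Each returns a list of dicts, best first, with "p" (0 to 1); they miss things now and then, are a little off and sometimes report something else, mostly with a low value. They report only what shows in the picture. A call takes as long as a camera call.
- spotter.masks_of(thing, camera): "pixels" (384x512 bool, what is visible of it) and "uv" ([column, row] in pixels, amid what is visible of it).
- spotter.landmark_of(thing, camera): "uv" ([column, row] in pixels: a listed point, or the origin of a listed thing).
The state is a dict: "time": time; "q": joint angles; "qd": joint speeds; "joint_torque": joint torques, N m; "tool_pos": TCP position; "tcp_rot": TCP orientation; "wrist_force": force on the tool from outside, world axes, zero at the start; "ft_torque": the same for the moment, N m; "width": opening from 0.0 (shut) to 1.0 (fully open).
Only numpy, scipy, OpenCV 4.12 (cv2) and the standard library are available. Lean on these libraries where they do the work, as an engineer would, in place of code of your own. Each camera call takes 0.05 s, during which the arm holds its last target.

TASK

A cap lamp with its gasket and smoked lens sits in the blue hinged lens press. Swing the press's silver upper half down, take the orange-handled locking pin from its wooden stand and push it through the hole in the upper half into the hole below. Finish while still holding the pin by its handle, pressing it down so that its collar keeps the sprung upper half fully shut, and leave the other things on the shelf where they are.

Things in the scene. Friction and masses are not known exactly. Their poses are not given: they have to be found in the camera images.
- jig: Fixed lower half of the lens press: blue block 170 (x) x 110 (y) x 50 mm high on a dark plate 200 x 130 x 4 mm. Origin: centre of the underside; z up, -x is the front (about towards the robot). Hinge axis along y at x = +75, z = 50 mm. Pin hole, 15 mm wide, 45 mm deep, opens upward at x = -70 mm, y = 0. Lamp head, gasket and lens in its round recess are part of it.
- jig_hole (a point): Centre of the mouth of the pin hole in the lower half, on its top face, 50 mm above the table; axes as those of the jig.
- upper_half (a joint): Opening angle of the upper half: 0 = fully shut on the lower half, 1.0 = fully open, front edge lifted. Starts 0.45 to 0.8. The stiff hinge stays where left, but the gasket springs it: pushed shut and let go it rises to about 0.05 (hole 8 mm up), still in line for the pin. About 8 N straight down at its pin hole brings it to 0; swinging it down takes no more.
- upper_hole (a point): Centre of the upper mouth of the 15 mm pin hole in the upper half, a silver plate 155 x 100 x 8 mm reaching 5 to 160 mm from the hinge axis, underside in the axis' plane, with a 53 mm window centred 70 mm from the axis. The hole is on its middle line 145 mm from the axis, above jig_hole when shut. z: normal of the plate's top face, -x: hinge to front edge, y: along the hinge.
- pin: Loose locking pin, about 70 g, upright in the stand (foot 13 mm above the table). Round about its z axis (up). Origin: centre of the foot. Steel shank 10 mm across, 42 mm long, chamfered foot; steel collar 26 mm across at z 42 to 47 mm; orange round handle 20 mm across at z 47 to 92 mm.
- pin_foot (a point): Centre of the pin's foot.
- pin_grip (a point): Point on the pin's axis inside the handle, 71 mm above the foot, 24 mm above the top of the collar; axes as those of the pin.
- stand: Fixed wooden pin stand 70 x 70 x 55 mm high; origin: centre of the underside, z up. The pin stands in a 14 mm hole at its centre, collar on its top face. It stands left or right of the press, with the grey tray on the other side.
- tray: Fixed grey open tray 120 x 120 x 25 mm high; origin: centre of the underside. Leave alone.
- terminal: Loose copper battery terminal 45 x 18 x 18 mm in the tray; origin: underside. Leave alone.
- lens: Loose spare smoked lens, disc 48 mm across, 8 mm thick, in the tray; origin: underside. Leave alone.
- gasket: Loose black rubber ring, 64 mm across, 6 mm high, behind the press; origin: underside. Leave alone.
- lamp_shell: Loose silver cap lamp shell, 72 mm across, 44 mm high; origin: underside. Leave alone.
- battery: Loose black battery pack 80 x 110 x 45 mm; origin: underside. Leave alone.
- cleaner: Loose white bottle 48 mm across, 130 mm high, red cap; origin: underside. Leave alone.
- driver: Loose green-handled screwdriver lying at the left side; leave alone.

How it is judged:
On the way, in this order (a step that is already met when the one before it is completed fails the run):
1. the upper half has been swung down almost shut (value of joint upper_half below 0.1 rad), for 0.1 s.
2. the pin is through the upper half and its foot is in the hole of the lower half (z of pin_foot in the frame of jig_hole below -0.005 m and horizontal distance between pin_foot and jig_hole below 0.007 m and value of joint upper_half below 0.12 rad), for 0.1 s.
At the end, for the whole second after the job is handed in: Through the last second the upper half is shut (angle below 0.02 rad), the pin stands in both holes with its foot at least 28 mm below the lower half's top face, upright within 0.15 rad, at rest, the fingers still hold it and its collar presses on the upper half with more than 2 N (value of joint upper_half below 0.02 rad and z of pin_foot in the frame of jig_hole below -0.028 m and horizontal distance between pin_foot and jig_hole below 0.007 m and angle between the z axis of pin and the z axis of jig, either way round below 0.15 rad and contact force between the fingers and pin above 2 N and contact force between pin and upper_half above 2 N and linear speed of pin below 0.02 m/s); the arm keeps its last pose, push and grip.
It fails at once if another thing on the shelf was moved by more than 30 mm (distance of any of terminal, lens, gasket, lamp_shell, battery, cleaner, driver from where it was at the start of the episode above 0.03 m).
It also fails if it takes over 51 s, if anything falls off the work surface, if the arm or the gripper's body presses on something with over 40 N, if the wrist force passes 120 N, or if a joint passes its speed limit or range.

## Working session

There is one attempt and no reset: what is moved stays moved. The work goes in short steps, Python scripts to look and compute and a tool call to move; the robot and the scene stay as the last step left them, time stands still between calls to the robot, and variables do not carry over. Pictures are saved under pics/ and viewed, and the job is handed in when it is done.

Besides the shell and the picture viewer there is one more tool, called after "Emit:" by a JSON object that holds its "fn" and its "kwargs", one argument or row to a line. apply_moves: Moves the arm, as the interface text tells. Its arguments: {"type":"object","properties":{"increments":{"type":"array","items":{"type":"array","items":{"type":"array","items":{"type":"number"}}}}},"required":["increments"]}

```bash
mkdir -p pics; ls
python3 - <<'E'
from plant import robot, vision, spotter
import cv2, numpy as np
np.set_printoptions(precision=4,suppress=True)
print(robot.get_state(), robot.pinch_z)
for n in("scene","top"):
    im=vision.get_image(n); cv2.imwrite(f"pics/{n}0.png",im)
    c=vision.calibration(n); print(n,c)
    for t in("jig_hole","upper_hole","pin_grip","pin_foot","stand","jig","tray"):
        print(t,[(round(d["p"],2),np.round(d["uv"],1)) for d in spotter.landmark_of(t,n)][:2])
E
```

```text
pics
{'time': 0.0, 'q': array([-1.384 ,  0.2766,  1.5061, -0.    ,  1.3607, -0.121 ]), 'qd': array([-0.0017,  0.0017,  0.0005,  0.0001,  0.0003,  0.0009]), 'joint_torque': array([ -0.0002, -40.4588, -23.7228,   0.0701,   0.0343,  -0.0001]), 'tool_pos': array([ 0.1741, -0.5474,  0.1734]), 'tcp_rot': array([ 0.8071, -0.5904, -0.0007, -0.0006]), 'wrist_force': array([-0.3849,  0.0984, -1.1477]), 'ft_torque': array([-0.0404,  0.0377, -0.0153]), 'width': 0.9999264529184148} 0.0188
scene {'fx': 428.7878442416644, 'fy': 428.7878442416644, 'cx': 252.6519041541841, 'cy': 193.9808313595776, 'cam_to_world': array([[-0.845 ,  0.3909, -0.365 ,  1.0898],
       [ 0.5346,  0.5991, -0.5961,  0.8125],
       [-0.0143, -0.6988, -0.7152,  1.0737],
       [ 0.    ,  0.    ,  0.    ,  1.    ]])}
jig_hole [(0.54, array([232.6, 140.7]))]
upper_hole [(0.8, array([277.4, 180.6])), (0.41, array([339.4, 251.1]))]
pin_grip [(0.47, array([235. , 137.9])), (0.43, array([197.5, 142.7]))]
pin_foot []
stand [(0.97, array([234.9, 158.1]))]
jig [(0.6, array([266. , 208.4]))]
tray [(0.66, array([200.4, 144.1])), (0.6, array([342.5, 252.1]))]
top {'fx': 387.16377594444265, 'fy': 387.16377594444265, 'cx': 254.02900385105832, 'cy': 190.0438383819368, 'cam_to_world': array([[-0.0291, -0.9934,  0.1109,  0.4722],
       [-0.9996,  0.0282, -0.0097,  0.004 ],
       [ 0.0065, -0.1111, -0.9938,  1.0733],
       [ 0.    ,  0.    ,  0.    ,  1.    ]])}
jig_hole [(0.96, array([248.7, 229.1]))]
upper_hole [(0.94, array([247.3, 226.9]))]
pin_grip [(0.58, array([362.1, 218.8]))]
pin_foot [(0.61, array([354.5, 222.6])), (0.32, array([247. , 205.7]))]
stand [(0.69, array([356.2, 223.8]))]
jig [(0.86, array([249.6, 204.9])), (0.41, array([141. , 235.2]))]
tray [(0.7, array([152.3, 241.7]))]
```

View pics/scene0.png

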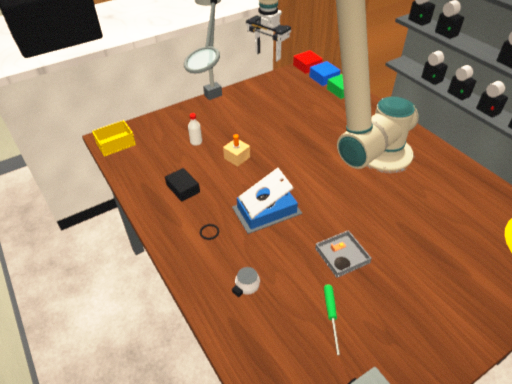

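View pics/top0.png

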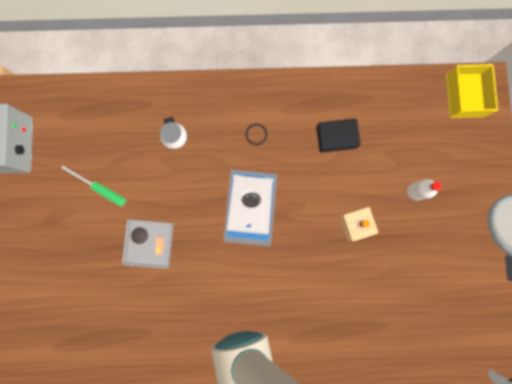

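The scene view shows the press around (268,205) with its upper half raised, and the stand with the orange pin at (236,145). In the top view the press is at (250,207), the stand at (361,224) and the tray at (148,244). I'll zoom in to measure them.

Run:
```python
import cv2, numpy as np
t=cv2.imread("pics/top0.png"); s=cv2.imread("pics/scene0.png")
a=cv2.resize(t[160:255,215:385],None,fx=4.5,fy=4.5,interpolation=cv2.INTER_CUBIC)
b=cv2.resize(s[125:235,210:310],None,fx=5,fy=5,interpolation=cv2.INTER_CUBIC)
cv2.imwrite("pics/tz.png",a);cv2.imwrite("pics/sz.png",b)
```

```text
(no output)
```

View pics/tz.png

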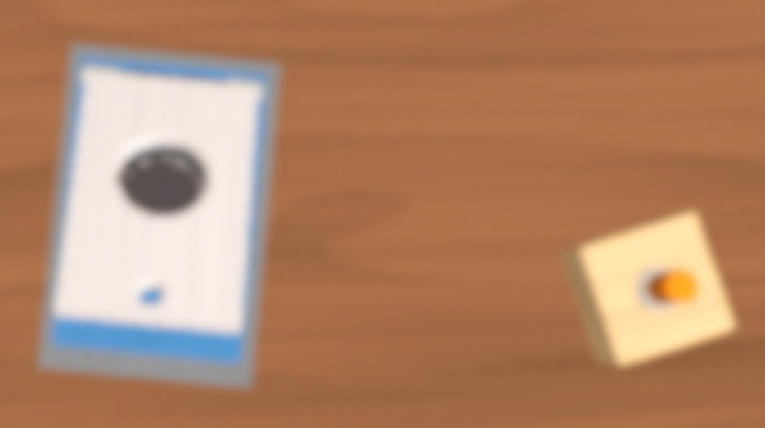

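View pics/sz.png

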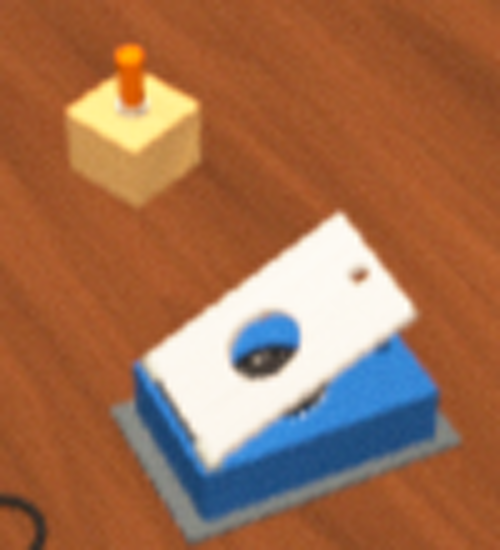

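```bash
cat > h.py <<'E'
from plant import robot, vision, spotter
import cv2, numpy as np
from scipy.optimize import least_squares
from scipy.spatial.transform import Rotation as R
np.set_printoptions(precision=4,suppress=True)
C={n:vision.calibration(n) for n in("top","scene")}
def proj(n,P):
    c=C[n];T=np.linalg.inv(c["cam_to_world"]);p=np.atleast_2d(P)@T[:3,:3].T+T[:3,3]
    return np.c_[c["fx"]*p[:,0]/p[:,2]+c["cx"],c["fy"]*p[:,1]/p[:,2]+c["cy"]]
def atz(n,uv,z):
    c=C[n];T=c["cam_to_world"];d=T[:3,:3]@np.array([(uv[0]-c["cx"])/c["fx"],(uv[1]-c["cy"])/c["fy"],1])
    return T[:3,3]+d*(z-T[2,3])/d[2]
def jigT(p): 
    return R.from_euler("z",p[2]).as_matrix(), np.array([p[0],p[1],0])
def upper(p,th,r,y,h):  # r from hinge toward front, h normal
    Rm,t=jigT(p)
    return Rm@np.array([.075-r*np.cos(th)+h*np.sin(th)*1, y, .05+r*np.sin(th)+h*np.cos(th)])+t
E
cat > fit.py <<'E'
from h import *
T=lambda u,v:np.array([(u+.5)/4.5-.5+215,(v+.5)/4.5-.5+160])
S=lambda u,v:np.array([(u+.5)/5-.5+210,(v+.5)/5-.5+125])
base=[("top",T(73,45),1,1),("top",T(281,64),1,-1),("top",T(40,367),-1,1),("top",T(252,388),-1,-1),
("scene",S(190,542),1,1),("scene",S(460,438),-1,1),("scene",S(112,408),1,-1)]
up=[("top",T(55,318),.16,.05),("top",T(243,333),.16,-.05),("scene",S(340,212),.16,-.05),("scene",S(417,315),.16,.05),("scene",S(140,360),.005,-.05),("scene",S(210,470),.005,.05),("scene",S(359,274),.145,0),("top",T(151,294),.145,0)]
def f(p):
    Rm,t=jigT(p);r=[]
    for n,uv,a,b in base: r.append(proj(n,Rm@[a*.1,b*.065,.004]+t)[0]-uv)
    for n,uv,q,y in up: r.append(proj(n,upper(p,p[3],q,y,.008))[0]-uv)
    return np.array(r)
o=least_squares(lambda p:f(p).ravel(),[.45,0,0,.6],loss="soft_l1")
print("jig",o.x);print(f(o.x))
p=o.x;Rm,t=jigT(p)
print("jig_hole",Rm@[-.07,0,.05]+t,"upper hole",upper(p,p[3],.145,0,.008))
st=[("top",T(*c)) for c in((580,248),(696,210),(737,326),(622,367))]
w=np.array([atz(n,uv,.055) for n,uv in st]);print("stand top",w,w.mean(0), np.linalg.norm(np.diff(w,axis=0),axis=1))
st=[("scene",S(*c)) for c in((67,112),(135,152),(200,104),(135,70))]
w=np.array([atz(n,uv,.055) for n,uv in st]);print("stand top",w,w.mean(0), np.linalg.norm(np.diff(w,axis=0),axis=1))
print("handle",atz("top",T(677,287),.105),atz("scene",S(129,51),.105))
E
python3 fit.py
```

```text
jig [ 0.5442  0.0053 -0.1177  0.4255]
[[-0.5459 -0.0934]
 [-0.4257 -0.1995]
 [-0.174   0.2449]
 [ 0.0277 -0.1895]
 [-0.3315 -0.3157]
 [-0.1455 -0.1122]
 [-0.9385 -0.221 ]
 [ 0.3773 -0.7113]
 [-0.5763 -0.397 ]
 [ 0.0858  0.7904]
 [-0.4031 -0.6564]
 [ 1.7212 -1.5991]
 [ 0.7821 -3.2319]
 [-0.2414  0.4453]
 [-0.021   0.8935]]
jig_hole [0.4746 0.0136 0.05  ] upper hole [0.4908 0.0116 0.1171]
stand top [[ 0.5138 -0.2395  0.055 ]
 [ 0.5341 -0.3088  0.055 ]
 [ 0.4658 -0.3285  0.055 ]
 [ 0.4442 -0.2601  0.055 ]] [ 0.4895 -0.2842  0.055 ] [0.0722 0.071  0.0718]
stand top [[ 0.5316 -0.3037  0.055 ]
 [ 0.5127 -0.2366  0.055 ]
 [ 0.4438 -0.2572  0.055 ]
 [ 0.4636 -0.3189  0.055 ]] [ 0.4879 -0.2791  0.055 ] [0.0698 0.0719 0.0648]
handle [ 0.4886 -0.2802  0.105 ] [ 0.4866 -0.2848  0.105 ]
```

Emit:
{"fn": "apply_moves", "kwargs": {
  "increments": [
    [[1,-10,-11,0,0],[1,-20,-22,0,0],[1,-30,-33,0,0],[1,-43.3,-47.9,0,0],[1,-43.3,-47.9,0,0],[1,-43.3,-47.9,0,0],[1,-43.3,-47.9,0,0],[1,-43.3,-47.9,0,0],[1,-43.3,-47.9,0,0],[1,-43.3,-47.9,0,0],[1,-43.3,-47.9,0,0],[1,-43.3,-47.9,0,0],[1,-43.3,-47.9,0,0],[1,-43.3,-47.9,0,0],[1,-43.3,-47.9,0,0],[1,-43.3,-47.9,0,0],[1,-43.3,-47.9,0,0],[1,-43.3,-47.9,0,0]]
  ]
}}

```text
time: 2.6
tool_pos: [0.499, 0.0085, 0.1744]
tcp_rot: [0.806, -0.591, 0.0, 0.0]
wrist_force: [0.0, -0.5, 0.1]
width: 0.006
```

Emit:
{"fn": "apply_moves", "kwargs": {
  "increments": [
    [[1,0,0,2,0],[1,0,0,4,0],[1,0,0,5,0],[1,0,0,6,0],[1,0,0,7,0],[1,0,0,8,0],[1,0,0,9,0],[1,0,0,10,0],[1,0,0,10.5,0],[1,0,0,11,0],[1,0,0,11.3,0],[1,0,0,11.6,0],[1,0,0,11.6,0],[1,0,0,11.6,0]]
  ]
}}

```text
time: 4.0
tool_pos: [0.4992, 0.0085, 0.0582]
tcp_rot: [0.807, -0.591, 0.0, -0.0]
wrist_force: [-0.2, -0.9, 0.7]
width: 0.007
```

Run:
```python
from h import *
s=vision.get_image("scene"); t=vision.get_image("top")
cv2.imwrite("pics/sz1.png",cv2.resize(s[125:235,210:310],None,fx=5,fy=5,interpolation=cv2.INTER_CUBIC))
cv2.imwrite("pics/tz1.png",cv2.resize(t[160:255,215:385],None,fx=4.5,fy=4.5,interpolation=cv2.INTER_CUBIC))
print(robot.get_state()["wrist_force"])
```

```text
[-0.0395 -0.4505 -0.8773]
```

View pics/sz1.png

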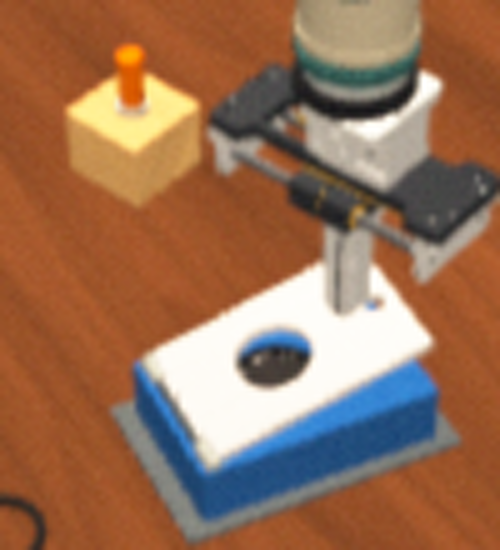

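View pics/tz1.png

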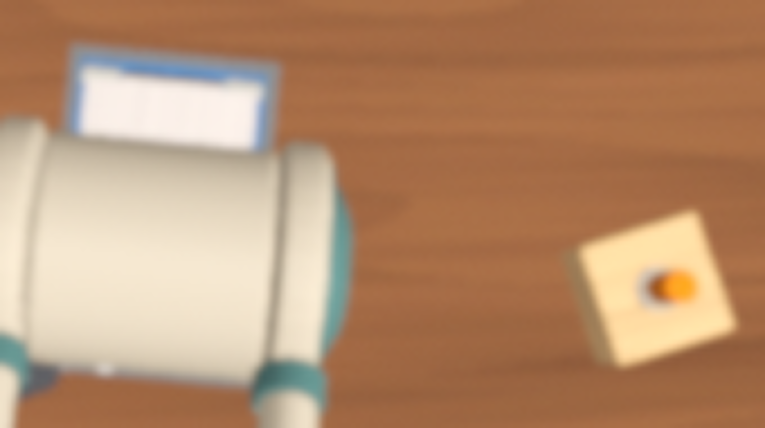

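Run:
```python
from h import *
s=robot.get_state();print(s["tool_pos"],s["wrist_force"])
f=lambda uv:((uv-[210,125]+.5)*5-.5)
print(f(proj("scene",s["tool_pos"])))
p=[.5442,.0053,-.1177]
for th in(0,.05,.1,.2,.25,.3,.4255): print(th,*[f(proj("scene",upper(p,th,r,y,.008)))[0] for r,y in((.145,0),(.16,.05),(.16,-.05),(.005,.05),(.07,0))])
```

```text
[0.4995 0.0084 0.0583] [-0.0395 -0.4505 -0.8773]
[[341.1963 342.5591]]
0 [376.2735 332.88  ] [433.1998 374.3822] [360.4962 279.2919] [219.2066 453.2812] [275.5795 369.0303]
0.05 [375.9322 325.48  ] [433.1122 366.2073] [360.1187 271.089 ] [218.6222 453.243 ] [274.9446 365.5823]
0.1 [375.1053 318.2364] [432.4835 358.2025] [359.2169 263.0427] [218.0215 453.2324] [274.0693 362.237 ]
0.2 [371.9807 304.2945] [429.5815 342.7871] [355.8242 247.5036] [216.7776 453.2943] [271.6008 355.8891]
0.25 [369.6791 297.634 ] [427.3006 335.4187] [353.3279 240.0527] [216.1375 453.3666] [270.011  352.9037]
0.3 [366.8839 291.2057] [424.4635 328.3046] [350.2968 232.8423] [215.4874 453.4664] [268.1874 350.0549]
0.4255 [357.7027 276.217 ] [414.8919 311.7078] [340.3401 215.9422] [213.8229 453.8358] [262.6029 343.5582]
```

Emit:
{"fn": "apply_moves", "kwargs": {
  "increments": [
    [[1,0,0,-3,0],[1,0,0,-6,0],[1,0,0,-6,0]]
  ]
}}

```text
time: 4.4
tool_pos: [0.5031, 0.008, 0.1218]
tcp_rot: [0.807, -0.591, 0.004, -0.002]
wrist_force: [0.4, -0.2, 0.6]
width: 0.004
```

Run:
```python
from h import *
s=vision.get_image("scene")
cv2.imwrite("pics/sz2.png",cv2.resize(s[125:235,210:310],None,fx=5,fy=5,interpolation=cv2.INTER_CUBIC))
s=robot.get_state();print(s["tool_pos"],s["wrist_force"])
f=lambda uv:((uv-[210,125]+.5)*5-.5)
print(f(proj("scene",s["tool_pos"])))
```

```text
[0.5014 0.0082 0.1199] [-0.3607  1.1154  0.3435]
[[341.2481 276.336 ]]
```

View pics/sz2.png

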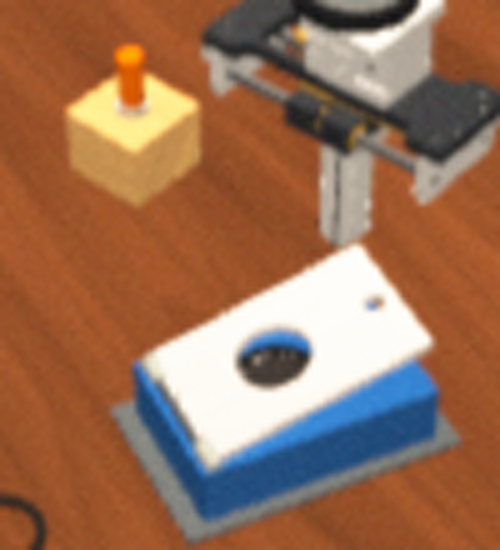

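The picture shows the fingertip bottom at about (345,238), but the reported TCP projects to (341,276). So the real tips are about 22 mm above the reported TCP. The plate contact agrees: at reported z = 0.058 the plate sits at about 0.2 rad. I'll allow for this offset and push further down.

Emit:
{"fn": "apply_moves", "kwargs": {
  "increments": [
    [[1,0,0,2,0],[1,0,0,4,0],[1,0,0,6,0],[1,0,0,6.8,0],[1,0,0,7.4,0],[1,0,0,7.8,0],[1,0,0,8.1,0],[1,0,0,8.1,0],[1,0,0,8.1,0]]
  ]
}}

```text
time: 5.35
tool_pos: [0.5014, 0.0082, 0.0382]
tcp_rot: [0.807, -0.591, 0.002, -0.001]
wrist_force: [0.1, -0.1, -0.4]
width: 0.003
```

Run:
```python
from h import *
s=vision.get_image("scene")
cv2.imwrite("pics/sz3.png",cv2.resize(s[125:235,210:310],None,fx=5,fy=5,interpolation=cv2.INTER_CUBIC))
s=robot.get_state();print(s["tool_pos"],s["wrist_force"],s["joint_torque"])
```

```text
[0.5018 0.0081 0.0384] [ 0.1249 -0.233   0.436 ] [  0.0313 -36.2682 -18.9085   0.0356  -0.0326  -0.0001]
```

View pics/sz3.png

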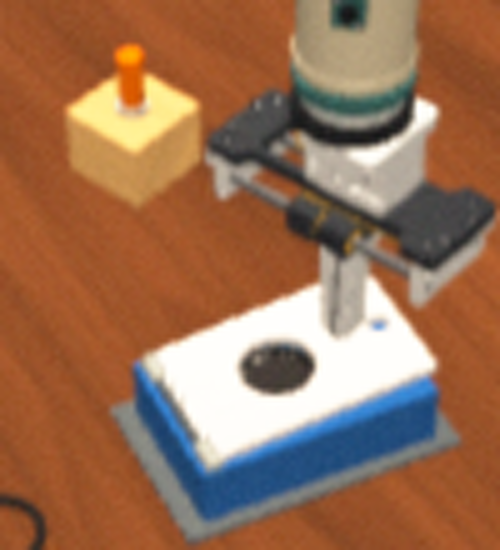

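The plate is now at about 0.06 rad, with the hole at (377,324). I'll push a little further until the force shows up.

Emit:
{"fn": "apply_moves", "kwargs": {
  "increments": [
    [[1,0,0,0.3,0],[1,0,0,0.5,0],[1,0,0,0.5,0],[1,0,0,0.5,0]]
  ]
}}

```text
time: 5.8
tool_pos: [0.5016, 0.0082, 0.0336]
tcp_rot: [0.807, -0.591, 0.002, -0.001]
wrist_force: [-1.3, -0.1, 4.3]
width: 0.004
```

Emit:
{"fn": "apply_moves", "kwargs": {
  "increments": [
    [[1,0,0,0.3,0],[1,0,0,0.3,0],[1,0,0,0.3,0]]
  ]
}}

```text
time: 6.1
tool_pos: [0.5013, 0.0082, 0.0309]
tcp_rot: [0.807, -0.591, 0.002, -0.001]
wrist_force: [-2.5, -0.1, 6.5]
width: 0.003
```

Emit:
{"fn": "apply_moves", "kwargs": {
  "increments": [
    [[1,0,0,0.3,0],[1,0,0,0.3,0],[1,0,0,0.3,0]]
  ]
}}

```text
time: 6.4
tool_pos: [0.5011, 0.0082, 0.0283]
tcp_rot: [0.807, -0.591, 0.002, -0.001]
wrist_force: [-2.8, -0.5, 5.9]
width: 0.007
```

Run:
```python
from h import *
s=vision.get_image("scene")
cv2.imwrite("pics/sz4.png",cv2.resize(s[165:235,240:310],None,fx=8,fy=8,interpolation=cv2.INTER_CUBIC))
s=robot.get_state();print(s["tool_pos"],s["wrist_force"],s["joint_torque"])
```

```text
[0.5011 0.0082 0.0283] [-2.7543  0.3226  6.3307] [ -0.1428 -33.5984 -18.1703   0.0479  -0.9165   0.0014]
```

View pics/sz4.png

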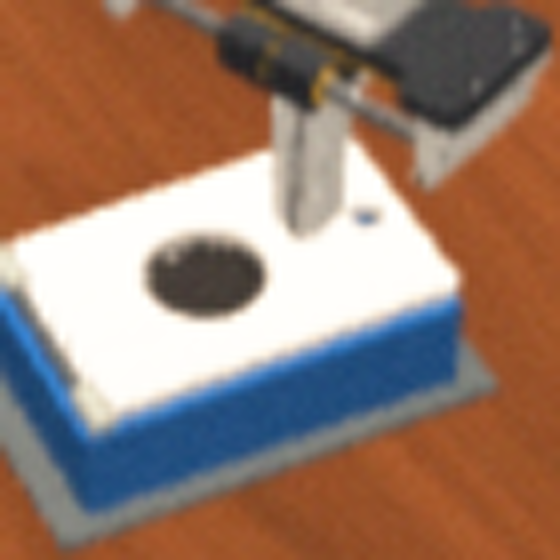

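The plate is shut, with the hole at about (285.7,192) where theta=0 predicts (285.3,191.7). Next I'll go above the pin with the gripper open.

Emit:
{"fn": "apply_moves", "kwargs": {
  "increments": [
    [[1,0,0,-3,0],[1,0,0,-7,0],[0.5,0,0,-12,0],[0.2,5,2,-12,0],[0.2,10,4,-12,0],[0.2,15,6,-12,0],[0.2,20,8,-12,0],[0.2,25,9.5,-12,0],[0.2,27.3,10,-12,0],[0.2,27.3,10,-12,0],[0.2,27.3,10,-12,0],[0.2,27.3,10,-12,0],[0.2,27.3,10,-12,0]]
  ]
}}

```text
time: 7.75
tool_pos: [0.4874, -0.2805, 0.1484]
tcp_rot: [0.807, -0.59, 0.002, -0.001]
wrist_force: [-0.2, -0.1, 0.6]
width: 0.795
```

Run:
```python
from h import *
s=vision.get_image("scene");t=vision.get_image("top")
b=cv2.resize(s[85:215,190:320],None,fx=4,fy=4,interpolation=cv2.INTER_CUBIC)
cv2.imwrite("pics/sz5.png",b)
cv2.imwrite("pics/tz5.png",cv2.resize(t[160:280,215:385],None,fx=4,fy=4,interpolation=cv2.INTER_CUBIC))
s=robot.get_state();print(s["tool_pos"],s["wrist_force"],s["width"])
print((proj("scene",s["tool_pos"])-[190,85])*4,(proj("top",s["tool_pos"])-[215,160])*4)
```

```text
[ 0.4875 -0.2807  0.1487] [ 0.4298 -0.0547 -0.2639] 0.7988558492630566
[[180.9193 162.9775]] [[622.4915 253.4779]]
```

View pics/sz5.png

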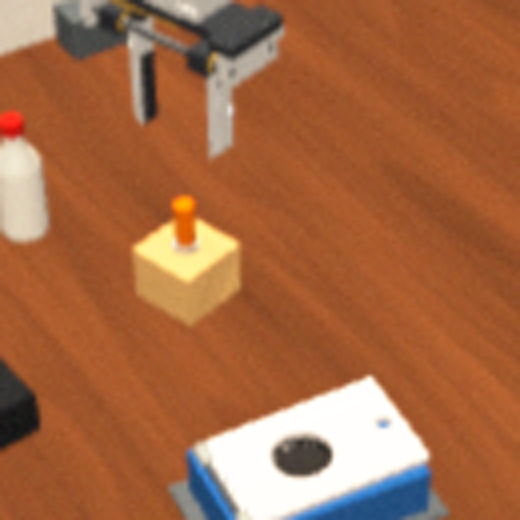

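View pics/tz5.png

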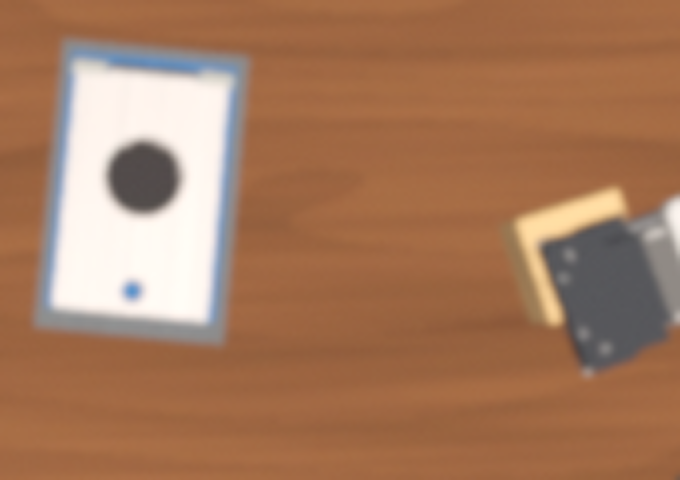

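Run:
```python
from h import *
print("tip on plate",atz("scene",(240+310/8-.5,165+228/8-.5),.058))
print("hole",atz("top",(215+132.5/4-.5,160+290.5/4-.5),.064),atz("scene",(240+366.5/8-.5,165+216/8-.5),.058),atz("scene",(190+384/4-.5,85+424/4-.5),.065))
for z in(.15,.16,.17,.18,.185): print(z,(proj("scene",[.4875,-.2807,z])-[190,85]+.5)*4)
for t in("upper_hole","jig_hole"):
    for n in("top","scene"): print(t,n,[(round(d["p"],2),np.round(d["uv"],1),atz(n,d["uv"],.065 if t[0]=="u" else .05)) for d in spotter.landmark_of(t,n)][:2])
t=cv2.imread("pics/top0.png")
```

```text
tip on plate [0.4979 0.0085 0.058 ]
hole [0.4756 0.0139 0.064 ] [0.4743 0.0156 0.058 ] [0.4753 0.0176 0.065 ]
0.15 [[182.9071 163.7688]]
0.16 [[182.419  154.6231]]
0.17 [[181.9263 145.3912]]
0.18 [[181.4289 136.0719]]
0.185 [[181.1784 131.379 ]]
upper_hole top [(0.59, array([247.4, 233.1]), array([0.4731, 0.0145, 0.065 ]))]
upper_hole scene [(0.87, array([286.1, 188.5]), array([0.4682, 0.0111, 0.065 ]))]
jig_hole top [(0.81, array([247.9, 229. ]), array([0.4838, 0.0131, 0.05  ]))]
jig_hole scene [(0.97, array([284.9, 196.3]), array([0.4835, 0.0268, 0.05  ]))]
```

Emit:
{"fn": "apply_moves", "kwargs": {
  "increments": [
    [[0.2,0.1,0,3,0],[0.2,0.1,0,6,0],[0.2,0.1,0,8,0],[0.2,0.1,0,9.5,0],[0.2,0.1,0,10.3,0],[0.2,0.1,0,10.6,0],[0.2,0.1,0,10.6,0]]
  ]
}}

```text
time: 8.75
tool_pos: [0.4885, -0.2827, 0.0428]
tcp_rot: [0.807, -0.591, 0.002, -0.001]
wrist_force: [-0.5, 0.3, 0.1]
width: 0.803
```

Run:
```python
from h import *
s=vision.get_image("scene")
b=cv2.resize(s[100:180,200:280],None,fx=7,fy=7,interpolation=cv2.INTER_CUBIC)
cv2.imwrite("pics/sz6.png",b)
s=robot.get_state();print(s["tool_pos"],s["wrist_force"],s["width"])
```

```text
[ 0.4888 -0.2829  0.0433] [0.7318 0.1414 0.2912] 0.8026461083695349
```

View pics/sz6.png

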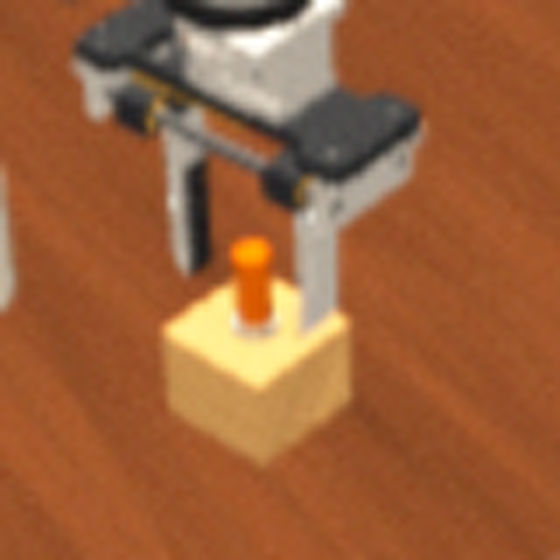

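The tips straddle the handle at (192,273) and (318,330), about 13 mm above the collar. I'll go 4 mm lower and close.

Emit:
{"fn": "apply_moves", "kwargs": {
  "increments": [
    [[0.2,0,0,0.4,0],[0.6,0,0,0.4,0],[1,0,0,0.4,0],[1,0,0,0.4,0],[1,0,0,0.4,0],[1,0,0,0.4,0],[1,0,0,0.4,0],[1,0,0,0.4,0],[1,0,0,0.4,0]]
  ]
}}

```text
time: 9.7
tool_pos: [0.4888, -0.2829, 0.0393]
tcp_rot: [0.807, -0.591, 0.003, -0.001]
wrist_force: [-0.1, 1.1, -0.8]
width: 0.209
```

Emit:
{"fn": "apply_moves", "kwargs": {
  "increments": [
    [[1,0,0,-2,0],[1,0,0,-5,0],[1,0,0,-8,0],[1,0,0,-10,0],[1,0,0,-10,0],[1,-5,-1.3,-10,0],[1,-10,-2.6,-10,0],[1,-14,-3.8,-10,0],[1,-18,-5,-10,0],[1,-22,-6,-10,0],[1,-26,-7,-10,0],[1,-28,-7.5,-10,0],[1,-28.8,-7.7,-10,0],[1,-28.8,-7.7,-10,0],[1,-28.8,-7.7,-10,0]]
  ]
}}

```text
time: 11.2
tool_pos: [0.4747, 0.0142, 0.1381]
tcp_rot: [0.807, -0.591, 0.002, -0.0]
wrist_force: [0.9, -0.2, -0.0]
width: 0.205
```

Run:
```python
from h import *
s=vision.get_image("scene")
b=cv2.resize(s[130:230,230:330],None,fx=6,fy=6,interpolation=cv2.INTER_CUBIC)
cv2.imwrite("pics/sz7.png",b)
t=vision.get_image("top")
cv2.imwrite("pics/tz7.png",cv2.resize(t[160:280,195:315],None,fx=5,fy=5,interpolation=cv2.INTER_CUBIC))
s=robot.get_state();print(s["tool_pos"],s["tcp_rot"],s["wrist_force"],s["width"])
p=s["tool_pos"]
f=lambda uv:((uv-[230,130]+.5)*6-.5)
print("foot pred",f(proj("scene",p-[0,0,.0393-.013])),"top handle",f(proj("scene",p+[0,0,.105-.0393])))
for z in(.058,.065): print(f(proj("scene",[.475,.0145,z])))
for t in("pin_foot","pin_grip","upper_hole"): print(t,[(round(d["p"],2),f(d["uv"])) for d in spotter.landmark_of(t,"scene")][:2])
```

```text
[0.4749 0.0139 0.1384] [ 0.8064 -0.5914  0.0026 -0.0005] [-0.5217 -0.6543 -0.9966] 0.2040059149670636
foot pred [[335.6787 299.5937]] top handle [[342.929 170.197]]
[[332.1867 370.8293]]
[[332.6876 361.921 ]]Traceback (most recent call last):
  File "<stdin>", line 12, in <module>
  File "<stdin>", line 9, in <lambda>
TypeError: unsupported operand type(s) for -: 'list' and 'list'
```

View pics/sz7.png

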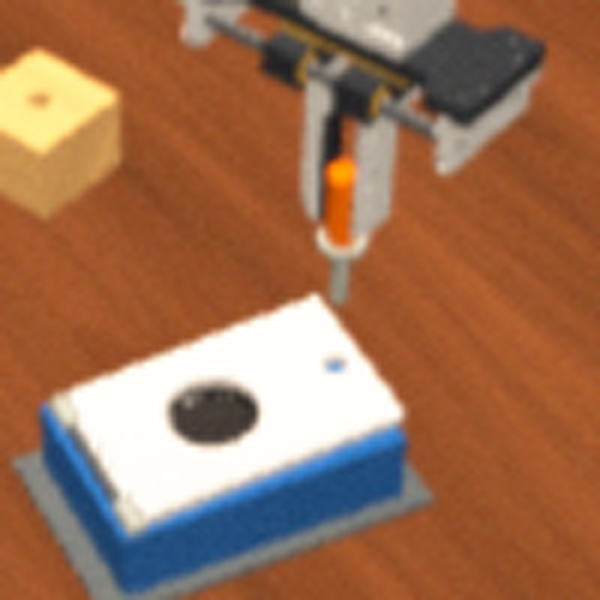

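View pics/tz7.png

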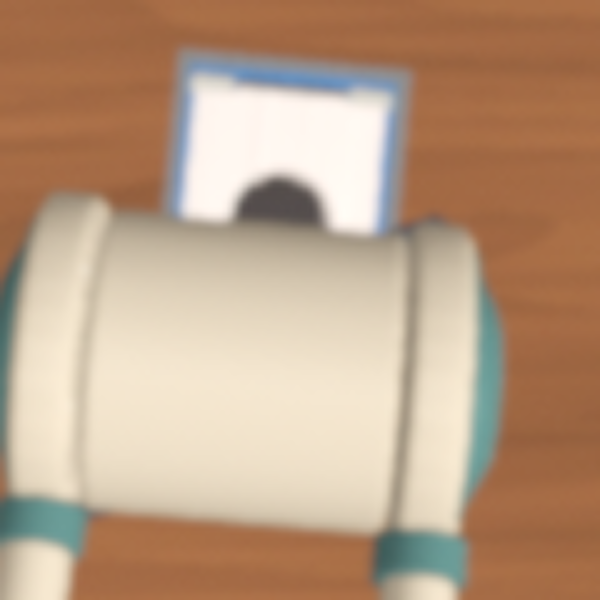

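The foot shows at (340,300) and the hole at (335,365). Dropped vertically, the foot lands within about 1 mm of the hole. I'll descend slowly and watch the force.

Emit:
{"fn": "apply_moves", "kwargs": {
  "increments": [
    [[1,-0.1,0,1.5,0],[1,-0.1,0,3,0],[1,-0.1,0,4,0],[1,-0.1,0,4.5,0],[1,-0.1,0,4.8,0],[1,-0.1,0,5.1,0],[1,-0.1,0,5.4,0],[1,-0.1,0,5.4,0]]
  ]
}}

```text
time: 12.15
tool_pos: [0.4748, 0.0148, 0.0844]
tcp_rot: [0.806, -0.591, 0.003, -0.001]
wrist_force: [-0.5, -0.1, -0.7]
width: 0.206
```

Run:
```python
from h import *
s=vision.get_image("scene")
cv2.imwrite("pics/sz8.png",cv2.resize(s[130:230,230:330],None,fx=6,fy=6,interpolation=cv2.INTER_CUBIC))
s=robot.get_state();print(s["tool_pos"],s["tcp_rot"],s["wrist_force"],s["width"])
```

```text
[0.475  0.0148 0.0846] [ 0.8064 -0.5914  0.0027 -0.0007] [ 1.3165 -0.5129 -1.151 ] 0.20655506417340927
```

View pics/sz8.png

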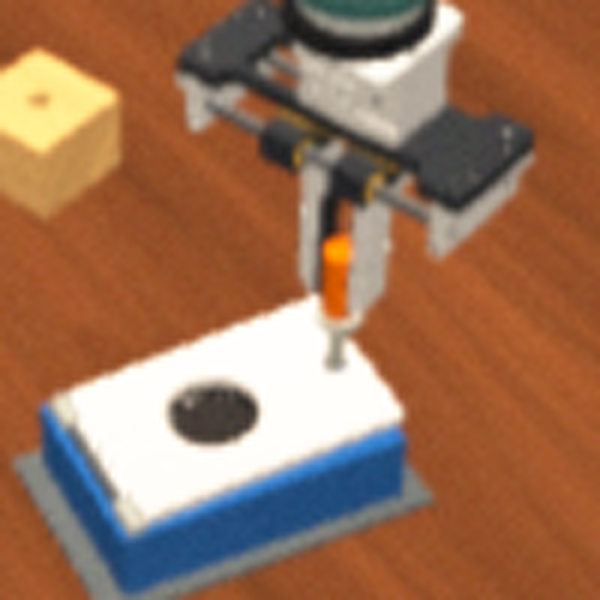

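Emit:
{"fn": "apply_moves", "kwargs": {
  "increments": [
    [[1,0,0,0.5,0],[1,0,0,1,0],[1,0,0,1.5,0],[1,0,0,2,0],[1,0,0,2.5,0],[1,0,0,3,0],[1,0,0,3,0]]
  ]
}}

```text
time: 12.9
tool_pos: [0.4744, 0.0148, 0.0537]
tcp_rot: [0.806, -0.591, 0.002, -0.0]
wrist_force: [-0.1, 0.5, -0.8]
width: 0.208
```

Emit:
{"fn": "apply_moves", "kwargs": {
  "increments": [
    [[1,0,0,0.3,0],[1,0,0,0.6,0],[1,0,0,0.9,0],[1,0,0,0.9,0],[1,0,0,0.9,0]]
  ]
}}

```text
time: 13.4
tool_pos: [0.4744, 0.0148, 0.045]
tcp_rot: [0.806, -0.591, 0.002, -0.0]
wrist_force: [-1.3, -0.2, 2.9]
width: 0.205
```

Emit:
{"fn": "apply_moves", "kwargs": {
  "increments": [
    [[1,0,0,0.3,0],[1,0,0,0.3,0],[1,0,0,0.3,0],[1,0,0,0.3,0]]
  ]
}}

```text
time: 13.8
tool_pos: [0.4742, 0.0148, 0.0422]
tcp_rot: [0.806, -0.591, 0.002, -0.0]
wrist_force: [-2.2, 0.4, 6.7]
width: 0.207
```

Emit:
{"fn": "apply_moves", "kwargs": {
  "increments": [
    [[1,0,0,0.2,0],[1,0,0,0.4,0],[1,0,0,0.4,0],[1,0,0,0.4,0]]
  ]
}}

```text
time: 14.2
tool_pos: [0.4748, 0.0149, 0.0416]
tcp_rot: [0.806, -0.591, 0.003, -0.001]
wrist_force: [-7.8, -0.4, 29.3]
width: 0.209
```

Run:
```python
from h import *
s=vision.get_image("scene")
cv2.imwrite("pics/sz9.png",cv2.resize(s[130:230,230:330],None,fx=6,fy=6,interpolation=cv2.INTER_CUBIC))
s=robot.get_state();print(s["tool_pos"],s["wrist_force"],s["width"])
```

```text
[0.4748 0.0149 0.0416] [-7.9348  0.2925 28.6126] 0.20861928008594982
```

View pics/sz9.png

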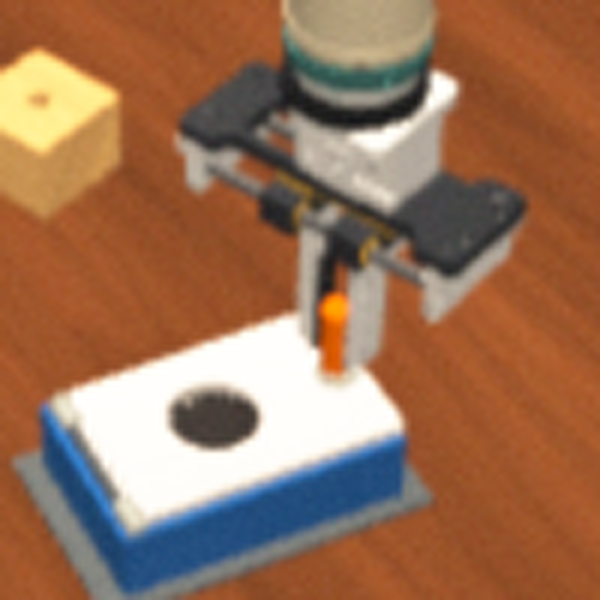

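Run:
```python
from h import *
for i in range(10):
    vision.get_image("scene")
    s=robot.get_state();print(s["time"],s["tool_pos"],s["wrist_force"],round(s["width"],3))
```

```text
14.3 [0.4748 0.0149 0.0416] [-7.3566  2.4284 28.7216] 0.207
14.35 [0.4747 0.0149 0.0416] [-9.0639  0.8983 27.6846] 0.205
14.4 [0.4748 0.0149 0.0416] [-8.5083  1.121  29.295 ] 0.205
14.45 [0.4748 0.0149 0.0416] [-8.1631  0.4777 29.1075] 0.211
14.5 [0.4748 0.0149 0.0416] [-7.9594  0.6865 28.9244] 0.204
14.55 [0.4748 0.0149 0.0416] [-7.5915  0.4337 29.7448] 0.21
14.6 [0.4748 0.0149 0.0416] [-8.0069  0.2082 29.63  ] 0.209
14.65 [0.4748 0.0149 0.0416] [-7.7851  1.4049 28.6342] 0.212
14.7 [0.4747 0.0149 0.0416] [-7.5146  0.47   28.5033] 0.208
14.75 [0.4748 0.0149 0.0416] [-7.5446  0.9522 28.9805] 0.209
```

The force and position stay steady, and the plate is shut with the collar seated, so I'm handing it in.

```bash
python3 -c "
from plant import sign_off
print(sign_off())"
```

```text
the job is handed in; nothing more can be done
None
```

I swung the upper half shut with the closed fingers, took the pin from its stand and pushed it through both holes. I handed the job in at about 14.75 s, with the gripper still pressing the pin down by its handle. `sign_off` gives no verdict, so the result is not confirmed beyond my own checks.

**Last checks:**
- **Push:** about 29 N down, steady for 0.5 s, with no slip. The press should take about 8 N of that, so the collar force should be well above 2 N.
- **Grip:** the fingers read about 19.5 mm apart on the 20 mm handle.
- **Seating:** the last picture shows the collar seated on the shut plate, and the tool stopped hard at the height where the plate should be fully shut.

**What disagreed:**
- **Tool height:** the reported TCP height put the fingertips about 25–29 mm lower than they really were. The pictures and the contact with the plate both showed this, and I allowed for it.
- **First push:** because of that offset, the first push stopped at about 0.2 rad and I had to repeat it deeper.
- **Sideways force:** about 8 N along −x remained at the end.
- **Not measured:** I did not measure the final plate angle or the foot depth; both are inferred from the hard stop and the picture. I also did not recheck the other things on the shelf, but the arm never came near them.

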